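# Break down the two filter towers in the field lab van

### The job

The filtering is finished: take both filter towers apart and put each piece upright in its own place. The amber funnel goes in the steel dish, the black and the red filter head each in the dish of its colour, and each glass jar in the transport cell of its collar's colour, all standing flat on the floor of their dish or cell; keep the jars upright and set them down gently.

Things in the scene. Friction and masses are not known exactly. Their poses are not given: they have to be found in the camera images.
- funnel: amber clear-plastic funnel cup with an orange foot band, an open-topped upright straight cylinder 38 mm in diameter and 60 mm high, wall 3 mm, about 0.06 kg, loose. At the start it rests, unfastened, on top of the black filter head, its underside 100 mm above the table. Origin: centre of its underside; z up. Its yaw does not matter
- head_black: black plastic filter head with a steel band, a solid upright cylinder 50 mm in diameter and 36 mm high, about 0.12 kg, loose. At the start it rests, unfastened, on the flat top of one of the two jars (either one), its underside 64 mm above the table, with the amber funnel on top of it. Origin: centre of its underside; z up. Its yaw does not matter
- head_red: red plastic filter head with a steel band, a solid upright cylinder 50 mm in diameter and 36 mm high, about 0.12 kg, loose. At the start it rests, unfastened, on the flat top of one of the two jars (either one), its underside 64 mm above the table, with nothing on top of it. Origin: centre of its underside; z up. Its yaw does not matter
- jar_blue: glass sample jar with a blue collar and a white label band, a plain upright cylinder 64 mm in diameter and 64 mm high, about 0.25 kg, loose. Its top is flat and closed; at the start a filter head stands on it. Origin: centre of its underside; z up. Round: its yaw does not matter
- jar_green: glass sample jar with a green collar and a white label band, a plain upright cylinder 64 mm in diameter and 64 mm high, about 0.25 kg, loose. Its top is flat and closed; at the start a filter head stands on it. Origin: centre of its underside; z up. Round: its yaw does not matter
- cell_blue: blue square open transport cell fixed to the bench, outside 94 x 94 mm, 20 mm high, walls 5 mm, inside 84 x 84 mm, floor 5 mm thick. The place of the blue-collared jar. Origin: centre of its underside, on the table; x and y along its sides, z up
- cell_green: green square open transport cell fixed to the bench, outside 94 x 94 mm, 20 mm high, walls 5 mm, inside 84 x 84 mm, floor 5 mm thick. The place of the green-collared jar. Origin: centre of its underside, on the table; x and y along its sides, z up
- dish_black: black round shallow dish fixed to the bench, outside 90 mm in diameter, 10 mm high, inside 82 mm in diameter, floor 4 mm thick. The place of the black filter head. Origin: centre of its underside, on the table; z up
- dish_red: red round shallow dish fixed to the bench, outside 90 mm in diameter, 10 mm high, inside 82 mm in diameter, floor 4 mm thick. The place of the red filter head. Origin: centre of its underside, on the table; z up
- dish_steel: bare steel round shallow dish fixed to the bench, outside 78 mm in diameter, 10 mm high, inside 70 mm in diameter, floor 4 mm thick. The place of the amber funnel. Origin: centre of its underside, on the table; z up
Things that resemble listed ones, but are neither listed nor needed, are in the scene too. Of the things that look like the funnel, the middle-sized one is meant.

How it is judged:
By the outcome, as a careful person would: the job done as asked, in the order asked, and still so for the second after the job is handed in, with the robot touching nothing.
It also fails if it takes over 134 s, if anything falls off the work surface, if the arm or the gripper's body presses on something with over 40 N, if the wrist force passes 120 N, or if a joint passes its speed limit or range.

### The arm

A 6-joint arm with a two-finger parallel gripper is mounted at the origin on the work surface. World frame = base frame: x ahead of the robot, y to its left, z up, the work surface at z = 0. Lengths are in m, angles in degrees, forces in N, time in s.
With the tool pointing down it reaches from about 0.3 to 0.75 m from the base axis. Payload 8.5 kg.
Tool frame: the origin (TCP) lies midway between the tips of the shut fingers; the grasp point (between the pads) lies 19 mm behind it; z points along the fingers, y is the line along which they close (so a half turn about z gives the same grasp; the last joint's range is limited). The gripper opens to 85 mm and grips with 20 to 120 N. Pads are 22 mm wide; open, the fingers measure 114 mm over their backs; the gripper's body (76 mm by 85 mm) begins 54 mm behind the grasp point. The pads swing forward as they close: fully open they stand 13 mm farther back than shut.
Start: joints at [61.347, 21.807, 74.336, -0, 83.858, -12.336], TCP at [0.155, 0.528, 0.194] pointing down, gripper open.
Joint ranges: [-178.18, 178.18], [-50.72, 133.34], [12.68, 142.11], [-81.47, 261.47], [9.98, 163.14], [-165.26, 165.26]. Speed limits (degrees/s): [136.94, 136.94, 180, 180, 180, 180].

### API

Orientations are given as a 3x3 rotation matrix whose columns are the frame's x, y, z axes.
In Python, from rig import monitor, optics, close_job, models gives the robot as it stands.
- The arm moves only by the tool step_arm, never from a script. Its arguments are lists of equal length, an entry for each row: "fingers": the closure, from -1 (fully open) to 1 (shut); "travel": the shift along the tool's x, y, z scaled (see below), a list of three; "twist": the turn about the tool's z scaled (see below). In form: {"fingers": [fingers, ...], "travel": [[tx, ty, tz], ...], "twist": [twist, ...]}. A call has 1 to 10 rows; each row shifts and turns the commanded pose from where the row before left it, along the tool's axes as they then stand; what a row does not reach is not made up. The controller multiplies each number of a shift by 100 mm and each number of a turn by pi rad. A row lasts 1/8 s, in which the tool goes at most 62.5 mm and 10.7 degrees, less where a joint would pass 70% of its speed; a pose out of reach is approached as far as the arm can. A call with a number of a shift or a turn outside -1 to 1 is refused whole. A call with a gripper value outside its range is refused whole. The fingers move at their own pace and stop on an object; "force" is the grip in N (left out, the last holds). Time passes only in rows, so rows that do not move let the fingers close. It gives the time, the measured TCP pose, the force, the opening and the grip force at its end, in the units of the state.
- monitor.observe(): the state, without advancing time (a new reading comes with each control period).
- optics.get_image(name): name is "scene" or "top" or "wrist"; returns (picture, depth): 384x512x3 uint8, blue, green, red; 384x512 float32, m along the optical axis (not along the pixel's ray), 0 where there is no reading.
- optics.get_calibration(name): a dict with "vertical_fov" (degrees; the focal length in pixels is half the picture's height over the tangent of half this angle, whatever the lens; pixels are square), "cx", "cy" (the principal point, pixels), "distortion" ([k1, k2, p1, p2, k3] as OpenCV has them; the pictures are not rectified), "world_from_camera" (4x4, takes a point from camera to world coordinates). Camera axes: x right, y up, looking along -z (the intrinsics and any distortion apply to the point x, -y, -z); pixel columns grow to the right and rows downward; lengths in m; the calibration is good to about 2 mm. A picture is of the moment at which its call begins: read the wrist's pose just before it. get_calibration takes no time and is no camera call; for the wrist camera it gives the pose at the moment of the call.
- close_job(): hands the job in; it is judged then, once.
Trained networks look in the newest picture that a camera, given by its name, has taken for a name from the list of things; names that differ only in an ending like _2 or _b are one class to them, and where a whole thing is asked for, a point or a joint stands for the part that bears it (a point fixed in the world has none). Each returns a list of dicts, best first, with "confidence" (0 to 1); they miss things now and then, are a little off and sometimes report something else, mostly with a low value. They report only what shows in the picture. A call takes as long as a camera call. They do not tell look-alikes from the thing itself.
- models.trace(camera, query): "mask" (384x512 bool, what is visible of it) and "point" ([column, row] in pixels, amid what is visible of it).
- models.landmark_of(camera, query): "point" ([column, row] in pixels: a listed point, or the origin of a listed thing).
The state is a dict: "time_s": time; "q": joint angles; "qvel": joint speeds; "joint_efforts": joint torques, N m; "position": TCP position; "tool_rot": TCP orientation; "ft_force": force on the tool from outside, world axes, zero at the start; "wrist_torque": the same for the moment, N m; "grip_width": finger opening in m; "gripper_force": force on a finger pad.
Only numpy, scipy, OpenCV 4.12 (cv2) and the standard library are available. Lean on these libraries where they do the work, as an engineer would, in place of code of your own. Each camera call takes 0.05 s, during which the arm holds its last target. There are 200 camera calls.

## Working session

There is one attempt and no reset: what is moved stays moved. The work goes in short steps, Python scripts to look and compute and a tool call to move; the robot and the scene stay as the last step left them, time stands still between calls to the robot, and variables do not carry over. Pictures are saved under pics/ and viewed, at most 14 in all, crops included, and the job is handed in when it is done.

Besides the shell and the picture viewer there is one more tool, called after "Emit:" as name(argument=value, ...), one argument or row to a line, values as JSON. step_arm: Moves the arm, as the interface text tells. Its arguments: {"type":"object","properties":{"fingers":{"type":"array","items":{"type":"number"}},"travel":{"type":"array","items":{"type":"array","items":{"type":"number"}}},"twist":{"type":"array","items":{"type":"number"}},"force":{"type":"number"}},"required":["fingers","travel","twist"]}

```bash
ls; mkdir -p pics; cat > h.py <<'E'
import numpy as np, cv2
from rig import monitor, optics, close_job, models
def cal(n):
    c=optics.get_calibration(n); f=192/np.tan(np.radians(c["vertical_fov"])/2)
    return np.array([[f,0,c["cx"]],[0,f,c["cy"]],[0,0,1.]]),np.array(c["distortion"],float),np.array(c["world_from_camera"],float)
def cloud(n,d,c=None):
    K,D,T=c or cal(n); v,u=np.mgrid[0:384,0:512]
    p=cv2.undistortPoints(np.stack([u,v],-1).reshape(-1,1,2).astype(float),K,D).reshape(384,512,2)
    P=np.stack([p[...,0]*d,-p[...,1]*d,-d,np.ones_like(d)],-1)@T.T
    P=P[...,:3]; P[d<=0]=np.nan; return P
E
python3 - <<'E'
from h import *
ims=[]
for n in ("scene","top"):
    c=cal(n); im,d=optics.get_image(n); np.savez(f"pics/{n}.npz",im=im,P=cloud(n,d,c)); print(n,c[2].round(3).tolist())
    cv2.imwrite(f"pics/{n}0.png",cv2.resize(im,(800,600)))
    for q in ("funnel","head_black","head_red","jar_blue","jar_green","cell_blue","cell_green","dish_black","dish_red","dish_steel"):
        for r in models.trace(n,q):
            P=cloud(n,d,c)[r["mask"]]
            print(n,q,round(r["confidence"],2),np.round(r["point"]),r["mask"].sum(),np.nanmedian(P,0).round(3),np.nanmax(P[:,2]).round(3))
s=monitor.observe(); print(s["time_s"],s["position"],s["tool_rot"])
E
```

```text
pics
scene [[0.831, -0.31, 0.462, 0.963], [0.556, 0.439, -0.706, -0.724], [0.016, 0.843, 0.537, 0.653], [0.0, 0.0, 0.0, 1.0]]
scene funnel 0.73 [221. 200.] 514 [ 0.489 -0.137  0.138] 0.161
scene funnel 0.59 [182. 217.] 741 [ 0.381 -0.15   0.052] 0.081
scene funnel 0.55 [199. 260.] 239 [ 0.495 -0.225  0.028] 0.044
scene head_black 0.9 [223. 220.] 302 [ 0.498 -0.143  0.084] 0.101
scene head_red 0.92 [341. 176.] 342 [0.635 0.181 0.093] 0.102
scene jar_blue 0.73 [336. 198.] 504 [0.64  0.169 0.037] 0.069
scene jar_green 0.92 [223. 242.] 622 [ 0.501 -0.15   0.038] 0.066
scene jar_green 0.5 [221. 220.] 309 [ 0.498 -0.144  0.083] 0.101
scene cell_blue 0.72 [308. 240.] 1250 [0.647 0.011 0.005] 0.022
scene cell_blue 0.56 [250. 282.] 1755 [ 0.609 -0.197  0.006] 0.023
scene cell_green 0.62 [248. 283.] 1772 [ 0.61  -0.197  0.006] 0.023
scene dish_black 0.79 [133. 268.] 930 [ 0.369 -0.315  0.004] 0.011
scene dish_red 0.66 [324. 161.] 322 [0.507 0.411 0.004] 0.012
scene dish_steel 0.5 [269. 162.] 243 [0.365 0.278 0.003] 0.011
top [[-0.011, 0.993, -0.121, 0.385], [-1.0, -0.012, -0.006, 0.011], [-0.0
[... 220 characters left out ...]
013] 0.046
top head_red 0.57 [184. 151.] 304 [0.627 0.191 0.099] 0.105
top jar_blue 0.66 [193. 166.] 182 [0.606 0.177 0.057] 0.069
top jar_green 0.69 [298. 215.] 167 [ 0.459 -0.113  0.063] 0.1
top cell_blue 0.96 [254. 148.] 1131 [0.65  0.01  0.006] 0.025
top cell_green 0.69 [324. 162.] 1184 [ 0.61  -0.197  0.006] 0.026
top dish_black 0.87 [369. 248.] 808 [ 0.371 -0.314  0.004] 0.015
top dish_red 0.86 [112. 201.] 817 [0.508 0.412 0.004] 0.015
top dish_steel 0.57 [158. 252.] 628 [0.368 0.278 0.004] 0.015
1.1 [0.15452076 0.52783745 0.19441736] [[-9.59727055e-01  2.80934121e-01  2.09460520e-05]
 [ 2.80934120e-01  9.59727055e-01 -1.34355574e-05]
 [-2.38769993e-05 -7.01000721e-06 -1.00000000e+00]]
```

View pics/scene0.png

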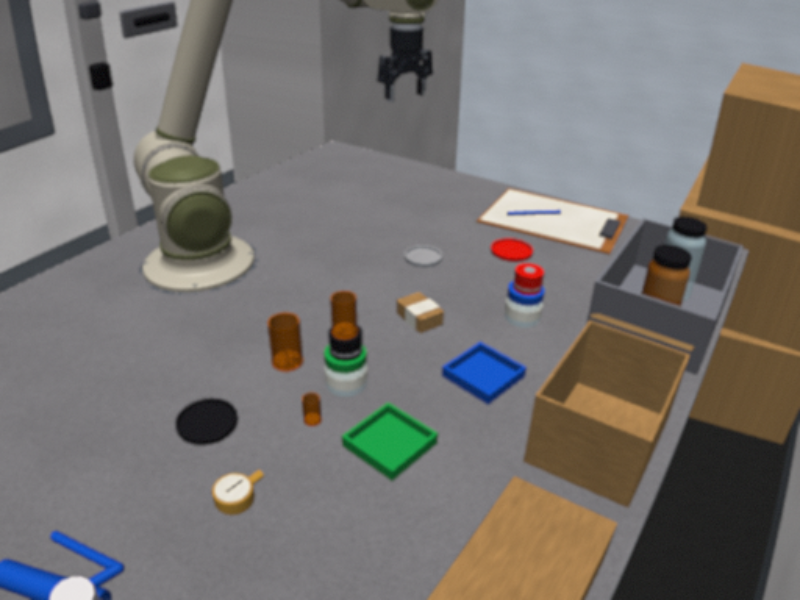

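View pics/top0.png

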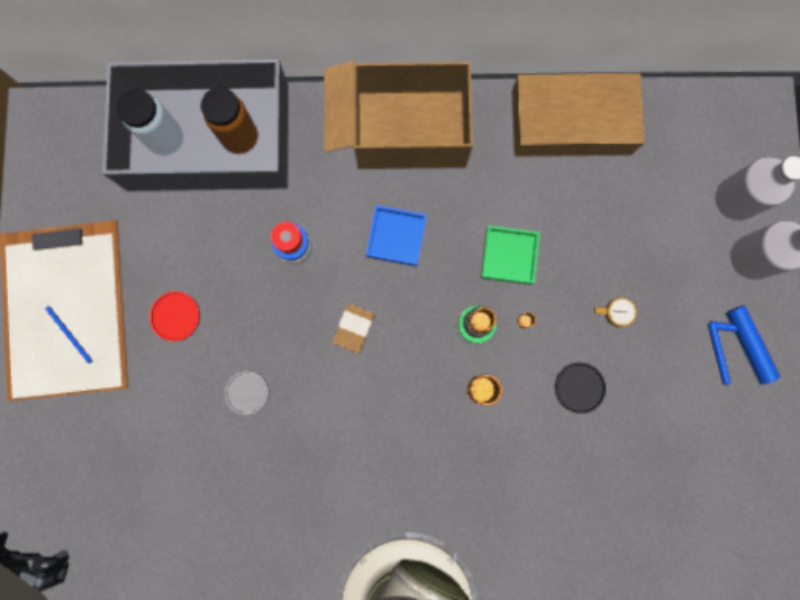

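The scene picture shows three amber cups. Native pixels: the tower cup (221,200), a larger one on the table (182,217), and a smaller one (199,260). The tower cup is the middle-sized one and stands on the black head and the green-collar jar. The red head stands on the blue-collar jar at (336,198). The top view shows the dishes and cells standing free. Next I fit circles and check with a close crop.

```bash
python3 - <<'E'
from h import *
from scipy.optimize import least_squares
D={n:np.load(f"pics/{n}.npz") for n in("scene","top")}
def fit(P,r,c0):
    f=lambda c:np.hypot(P[:,0]-c[0],P[:,1]-c[1])-r
    s=least_squares(f,c0,loss="soft_l1",f_scale=.002); return s.x.round(4),np.median(np.abs(s.fun)).round(4)
for nm,c0,z0,z1,r,rr in [("funnel",(.482,-.13),.11,.155,.019,.04),("headB",(.482,-.13),.07,.094,.025,.04),("jarG",(.482,-.13),.01,.055,.032,.045),
  ("headR",(.63,.19),.07,.094,.025,.04),("jarB",(.63,.19),.01,.055,.032,.045),("bigF",(.37,-.14),.01,.07,.025,.05),("smallF",(.492,-.22),.01,.04,.012,.03)]:
    P=D["scene"]["P"].reshape(-1,3); 
    m=(P[:,2]>z0)&(P[:,2]<z1)&(np.hypot(P[:,0]-c0[0],P[:,1]-c0[1])<rr); P=P[m]
    f=lambda c:np.hypot(P[:,0]-c[0],P[:,1]-c[1])-c[2]
    s=least_squares(f,(*c0,r),loss="soft_l1",f_scale=.002)
    print(nm,m.sum(),*fit(P,r,c0),"free",s.x.round(4))
# flat tops from both cams
for n in D:
  for nm,c0,z0,z1 in [("topRed",(.63,.19),.095,.108),]:
    P=D[n]["P"].reshape(-1,3); m=(P[:,2]>z0)&(P[:,2]<z1)&(np.hypot(P[:,0]-c0[0],P[:,1]-c0[1])<.05)
    print(n,nm,m.sum(),np.mean(P[m],0).round(4),((P[m].max(0)+P[m].min(0))/2).round(4))
  for nm,c0,R in [("cellB",(.65,.01),.075),("cellG",(.61,-.197),.075),("dishB",(.37,-.314),.055),("dishR",(.508,.411),.055),("dishS",(.367,.278),.05)]:
    P=D[n]["P"].reshape(-1,3); im=D[n]["im"].reshape(-1,3).astype(int)
    m=(np.hypot(P[:,0]-c0[0],P[:,1]-c0[1])<R)
    b,g,r=im.T
    col={"cellB":b-r>60,"cellG":g-r>50,"dishR":r-g>60,"dishB":r<45,"dishS":(P[:,2]>.0015)}[nm]
    Q=P[m&col]; 
    rect=cv2.minAreaRect(Q[:,:2].astype(np.float32)*1000); cc=cv2.minEnclosingCircle(Q[:,:2].astype(np.float32)*1000)
    print(n,nm,len(Q),Q[:,:2].mean(0).round(4),"rect",np.round(rect[0]),np.round(rect[1]),round(rect[2]),"circ",np.round(cc[0]),round(cc[1]))
im=D["scene"]["im"]; cv2.imwrite("pics/crop.png",cv2.resize(im[165:285,150:270],(600,600),interpolation=cv2.INTER_CUBIC))
E
```

```text
funnel 351 [ 0.4818 -0.1267] 0.001 free [ 0.4826 -0.1278  0.0174]
headB 192 [ 0.482  -0.1252] 0.0008 free [ 0.4821 -0.1254  0.0248]
jarG 395 [ 0.4813 -0.1266] 0.0007 free [ 0.4814 -0.1267  0.0319]
headR 148 [0.63   0.1965] 0.0009 free [0.63   0.1964 0.0249]
jarB 324 [0.6293 0.1953] 0.0009 free [0.6291 0.1956 0.0323]
bigF 509 [ 0.3701 -0.139 ] 0.0011 free [ 0.3707 -0.1396  0.0239]
smallF 168 [ 0.4903 -0.2197] 0.0009 free [ 0.4901 -0.2195  0.0125]
scene topRed 159 [0.6317 0.193  0.0991] [0.6303 0.1958 0.0986]
scene cellB 1187 [0.6463 0.0113] rect [642.  22.] [123. 113.] 79 circ [650.  14.] 71
scene cellG 1647 [ 0.608  -0.1949] rect [ 603. -187.] [115. 110.] 84 circ [ 612. -191.] 70
scene dishB 844 [ 0.3707 -0.3145] rect [ 371. -315.] [84. 89.] 53 circ [ 371. -315.] 45
scene dishR 324 [0.5061 0.4124] rect [507. 411.] [89. 95.] 3 circ [509. 411.] 50
scene dishS 233 [0.3672 0.2785] rect [369. 277.] [73. 78.] 21 circ [367. 278.] 40
top topRed 269 [0.6304 0.1937 0.0998] [0.6304 0.1939 0.1002]
top cellB 1156 [0.6488 0.009 ] rect [650.   8.] [ 96. 101.] 79 circ [648.   9.] 66
top cellG 1153 [ 0.6101 -0.1982] rect [ 610. -198.] [100.  96.] 82 circ [ 610. -198.] 68
top dishB 25 [ 0.37   -0.3454] rect [ 375. -335.] [82. 40.] 12 circ [ 371. -317.] 41
top dishR 816 [0.506  0.4117] rect [506. 412.] [92. 91.] 74 circ [507. 412.] 48
top dishS 618 [0.3679 0.2774] rect [365. 278.] [95. 94.] 18 circ [367. 278.] 50
```

View pics/crop.png

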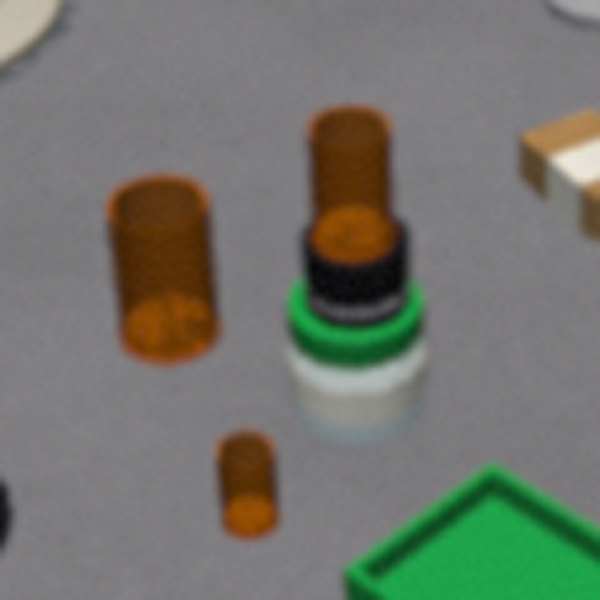

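The crop confirms three amber cups. The tower one, at about crop (350,190), is middle-sized and sits on the black head over the green collar, so it is the target. Starting to move.

Emit:
step_arm(
  fingers=[-1,-1,-1,-1,-1,-1,-1,-1,-1,-1],
  travel=[
    [0,0,-0.2],
    [0,0,-0.2],
    [-0.2,-0.4,0],
    [-0.24,-0.48,0],
    [-0.24,-0.48,0],
    [-0.24,-0.48,0],
    [-0.24,-0.48,0],
    [-0.24,-0.48,0],
    [-0.24,-0.48,0],
    [-0.24,-0.48,0],
  ],
  twist=[-0.045,-0.0455,0,0,0,0,0,0,0,0],
  force=30,
)

```text
time_s: 2.35
position: [0.3429, 0.1501, 0.2347]
tool_rot: [[-1.0, 0.0, 0.001], [0.0, 1.0, 0.0], [-0.001, 0.0, -1.0]]
ft_force: [1.3, 1.1, 0.1]
grip_width: 0.0854
gripper_force: 0.0
```

Emit:
step_arm(
  fingers=[-1,-1,-1,-1,-1,-1,-1,-1,-1,-1],
  travel=[
    [-0.24,-0.48,0],
    [-0.24,-0.48,0],
    [-0.24,-0.48,0],
    [-0.24,-0.48,0],
    [-0.24,-0.48,0],
    [-0.2,-0.39,0],
    [0,0,0.1],
    [0,0,0.3],
    [0,0,0.3],
    [0,0,0],
  ],
  twist=[0,0,0,0,0,0,0,0,0,0],
)

```text
time_s: 3.6
position: [0.4809, -0.126, 0.163]
tool_rot: [[-1.0, -0.0, -0.004], [-0.0, 1.0, 0.002], [0.004, 0.002, -1.0]]
ft_force: [0.7, 0.0, 0.8]
grip_width: 0.0861
gripper_force: 0.0
```

Emit:
step_arm(
  fingers=[-1,-1,-1,-1,0.2,0.6,0.6,0.6,0.6],
  travel=[
    [0,0,0.2],
    [0,0,0.2],
    [0,0,0.05],
    [0,0,0],
    [0,0,0],
    [0,0,0],
    [0,0,0],
    [0,0,0],
    [0,0,0],
  ],
  twist=[0,0,0,0,0,0,0,0,0],
  force=25,
)

```text
time_s: 4.72
position: [0.4826, -0.1275, 0.12]
tool_rot: [[-1.0, 0.0, 0.001], [0.0, 1.0, -0.001], [-0.001, -0.001, -1.0]]
ft_force: [-0.6, 0.2, 5.5]
grip_width: 0.0352
gripper_force: 24.6
```

Emit:
step_arm(
  fingers=[0.6,0.6,0.6,0.6],
  travel=[
    [0,0,-0.05],
    [0,0,-0.2],
    [0,0,-0.4],
    [0,0,0],
  ],
  twist=[0,0,0,0],
)

```text
time_s: 5.22
position: [0.4833, -0.1279, 0.1869]
tool_rot: [[-1.0, 0.0, 0.005], [0.0, 1.0, -0.003], [-0.005, -0.003, -1.0]]
ft_force: [-0.5, 0.5, -0.4]
grip_width: 0.035
gripper_force: 25.1
```

```bash
python3 - <<'E'
from h import *
im,d=optics.get_image("scene"); w,_=optics.get_image("wrist")
cv2.imwrite("pics/a1.png",np.hstack([cv2.resize(im[140:290,140:290],(400,400)),cv2.resize(w,(400,300)) if 0 else cv2.copyMakeBorder(cv2.resize(w,(400,300)),0,100,0,0,0)]))
E
```

```text
(no output)
```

View pics/a1.png

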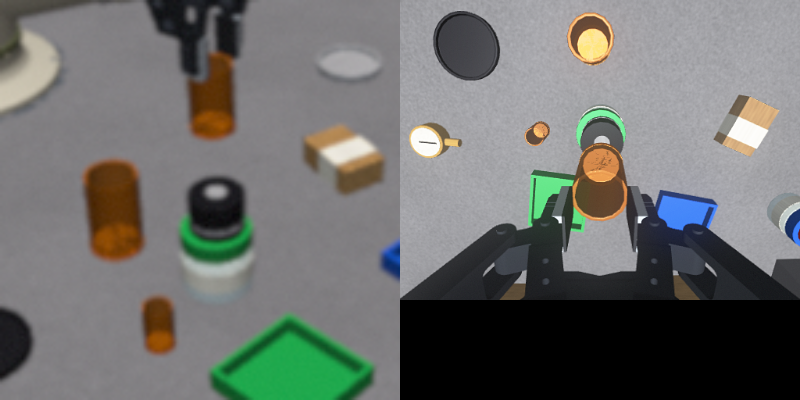

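Funnel held upright, and the tower below is undisturbed. Moving it to the steel dish.

Emit:
step_arm(
  fingers=[0.6,0.6,0.6,0.6,0.6,0.6,0.6,0.6,0.6,0.6],
  travel=[
    [0.06,0.2,0],
    [0.13,0.45,0],
    [0.13,0.45,0],
    [0.13,0.45,0],
    [0.13,0.45,0],
    [0.13,0.45,0],
    [0.13,0.45,0],
    [0.13,0.45,0],
    [0.13,0.45,0],
    [0.055,0.25,0],
  ],
  twist=[0,0,0,0,0,0,0,0,0,0],
)

```text
time_s: 6.58
position: [0.3645, 0.2797, 0.1836]
tool_rot: [[-1.0, -0.002, -0.002], [-0.002, 1.0, -0.001], [0.002, -0.001, -1.0]]
ft_force: [0.2, 0.1, -0.2]
grip_width: 0.0352
gripper_force: 25.2
```

Emit:
step_arm(
  fingers=[0.6,0.6,0.6,0.6,0.6,0.6,0.6,0.6],
  travel=[
    [0,0,0.2],
    [0,0,0.4],
    [0,0,0.4],
    [0,0,0.3],
    [0,0,0.1],
    [0,0,0.1],
    [0,0,0],
    [0,0,0],
  ],
  twist=[0,0,0,0,0,0,0,0],
)

```text
time_s: 7.58
position: [0.3673, 0.2779, 0.0351]
tool_rot: [[-1.0, 0.0, 0.001], [0.0, 1.0, 0.001], [-0.001, 0.001, -1.0]]
ft_force: [0.5, 0.5, -1.6]
grip_width: 0.035
gripper_force: 25.2
```

Emit:
step_arm(
  fingers=[0.6,0.6,0.6,0.6,0.6],
  travel=[
    [0,0,0.04],
    [0,0,0.04],
    [0,0,0.02],
    [0,0,0.01],
    [0,0,0],
  ],
  twist=[0,0,0,0,0],
)

```text
time_s: 8.2
position: [0.3673, 0.278, 0.024]
tool_rot: [[-1.0, 0.0, 0.001], [0.0, 1.0, 0.001], [-0.001, 0.001, -1.0]]
ft_force: [-1.2, -0.3, 6.6]
grip_width: 0.0353
gripper_force: 26.6
```

Touching the floor at the expected height. Releasing, then going back to the black head.

Emit:
step_arm(
  fingers=[0.2,-0.3,-1,-1,-1,-1,-1,-1,-1],
  travel=[
    [0,0,0],
    [0,0,0],
    [0,0,0],
    [0,0,0],
    [0,0,-0.1],
    [0,0,-0.3],
    [0,0,-0.5],
    [0,0,-0.5],
    [0,0,-0.4],
  ],
  twist=[0,0,0,0,0,0,0,0,0],
)

```text
time_s: 9.32
position: [0.3668, 0.2777, 0.2062]
tool_rot: [[-1.0, 0.0, 0.002], [0.0, 1.0, 0.001], [-0.002, 0.001, -1.0]]
ft_force: [0.7, 0.7, -0.0]
grip_width: 0.085
gripper_force: 0.0
```

Emit:
step_arm(
  fingers=[-1,-1,-1,-1,-1,-1,-1,-1,-1,-1],
  travel=[
    [-0.06,-0.2,0],
    [-0.13,-0.45,0],
    [-0.13,-0.45,0],
    [-0.13,-0.45,0],
    [-0.13,-0.45,0],
    [-0.13,-0.45,0],
    [-0.13,-0.45,0],
    [-0.13,-0.45,0],
    [-0.13,-0.45,0],
    [-0.05,-0.24,0],
  ],
  twist=[0,0,0,0,0,0,0,0,0,0],
)

```text
time_s: 10.58
position: [0.4819, -0.1284, 0.2038]
tool_rot: [[-1.0, 0.002, 0.0], [0.002, 1.0, -0.0], [-0.0, -0.0, -1.0]]
ft_force: [0.2, -0.2, 0.5]
grip_width: 0.0852
gripper_force: 0.0
```

```bash
python3 - <<'E'
from h import *
im,d=optics.get_image("scene"); c=cal("scene"); w,_=optics.get_image("wrist")
cv2.imwrite("pics/a2.png",np.hstack([cv2.resize(im[120:270,170:370],(400,300)),cv2.resize(w,(400,300))]))
P=cloud("scene",d,c).reshape(-1,3)
from scipy.optimize import least_squares
for nm,c0,z0,z1,r,rr in [("funnel",(.367,.278),.015,.06,.019,.04),("headB",(.482,-.126),.07,.094,.025,.04),("jarG",(.482,-.126),.01,.055,.032,.045)]:
    m=(P[:,2]>z0)&(P[:,2]<z1)&(np.hypot(P[:,0]-c0[0],P[:,1]-c0[1])<rr); Q=P[m]
    s=least_squares(lambda c:np.hypot(Q[:,0]-c[0],Q[:,1]-c[1])-r,c0,loss="soft_l1",f_scale=.002); print(nm,m.sum(),s.x.round(4))
print(monitor.observe()["position"])
E
```

```text
funnel 175 [0.3646 0.277 ]
headB 185 [ 0.482  -0.1252]
jarG 391 [ 0.4813 -0.1267]
[ 0.48187437 -0.12828941  0.20364097]
```

View pics/a2.png

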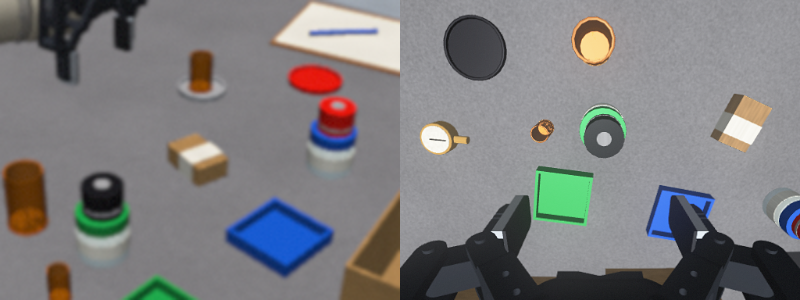

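The left half shows the funnel upright in the steel dish and the black head still on the green jar. Grasping the head now.

Emit:
step_arm(
  fingers=[-1,-1,-1,-1,-1,-1,0,0.5,0.5,0.5],
  travel=[
    [0,0,0.4],
    [0,0,0.4],
    [0,0,0.3],
    [0,0,0.18],
    [0,0,0.05],
    [0,0,0],
    [0,0,0],
    [0,0,0],
    [0,0,0],
    [0,0,0],
  ],
  twist=[0,0,0,0,0,0,0,0,0,0],
  force=40,
)

```text
time_s: 11.92
position: [0.4817, -0.1264, 0.0705]
tool_rot: [[-1.0, 0.001, 0.0], [0.001, 1.0, -0.0], [-0.0, -0.0, -1.0]]
ft_force: [0.1, 0.3, 0.6]
grip_width: 0.0214
gripper_force: 0.0
```

Emit:
step_arm(
  fingers=[0.5,0.5,0.5,0.5],
  travel=[
    [0,0,-0.05],
    [0,0,-0.2],
    [0,0,-0.4],
    [0,0,0],
  ],
  twist=[0,0,0,0],
)

```text
time_s: 12.42
position: [0.483, -0.127, 0.1381]
tool_rot: [[-1.0, 0.0, 0.005], [0.0, 1.0, -0.003], [-0.005, -0.003, -1.0]]
ft_force: [0.6, -0.3, 0.3]
grip_width: 0.0211
gripper_force: 0.0
```

```bash
python3 - <<'E'
from h import *
im,d=optics.get_image("scene"); c=cal("scene"); w,_=optics.get_image("wrist")
cv2.imwrite("pics/a3.png",np.hstack([cv2.resize(im[140:290,140:290],(400,400)),cv2.copyMakeBorder(cv2.resize(w,(400,300)),0,100,0,0,0)]))
P=cloud("scene",d,c).reshape(-1,3)
from scipy.optimize import least_squares
for nm,c0,z0,z1,r,rr in [("headB",(.482,-.126),.07,.094,.025,.04),("jarG",(.482,-.126),.01,.055,.032,.045)]:
    m=(P[:,2]>z0)&(P[:,2]<z1)&(np.hypot(P[:,0]-c0[0],P[:,1]-c0[1])<rr); Q=P[m]
    s=least_squares(lambda c:np.hypot(Q[:,0]-c[0],Q[:,1]-c[1])-r,c0,loss="soft_l1",f_scale=.002); print(nm,m.sum(),s.x.round(4),np.nanmax(Q[:,2]))
E
```

```text
headB 181 [ 0.4821 -0.1253] 0.0933959754494379
jarG 396 [ 0.4813 -0.1265] 0.054858246479349226
```

View pics/a3.png

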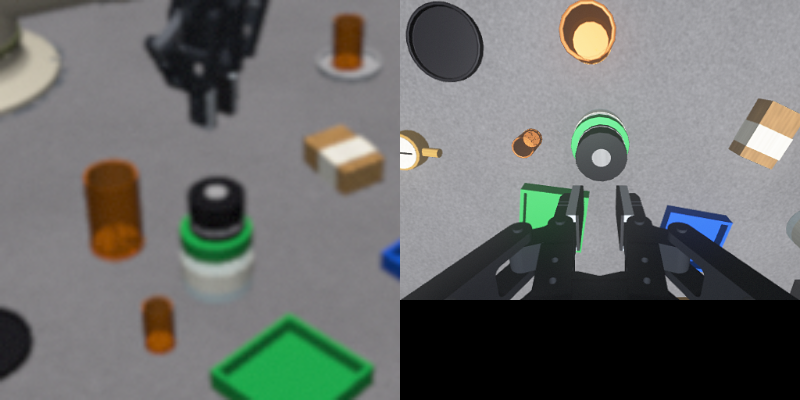

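The black head has not moved: the fingers closed above or beside it. I measure where the fingertips really are from the depth image.

```bash
python3 - <<'E'
from h import *
print(monitor.observe()["position"],monitor.observe()["q"])
for n in("scene","top"):
    im,d=optics.get_image(n); c=cal(n); P=cloud(n,d,c).reshape(-1,3)
    m=(P[:,2]>.106)&(P[:,2]<.26)&(np.hypot(P[:,0]-.482,P[:,1]+.127)<.09); Q=P[m]
    for z in np.arange(.11,.2,.01):
        k=(Q[:,2]>=z)&(Q[:,2]<z+.01)
        if k.sum(): print(n,round(z,2),k.sum(),Q[k].min(0).round(3)[:2],Q[k].max(0).round(3)[:2])
E
```

```text
[ 0.48152302 -0.12621859  0.135343  ] [-2.83407944e+01  1.97567131e+01  8.81445083e+01 -7.73409323e-04
  7.20960876e+01 -1.18312660e+02]
scene 0.17 44 [ 0.475 -0.149] [ 0.495 -0.112]
scene 0.18 78 [ 0.477 -0.152] [ 0.496 -0.102]
scene 0.19 77 [ 0.477 -0.152] [ 0.496 -0.101]
top 0.17 2 [ 0.474 -0.109] [ 0.476 -0.104]
top 0.19 1 [ 0.477 -0.102] [ 0.477 -0.102]
```

```bash
python3 - <<'E'
from h import *
s=monitor.observe(); print(s["position"],s["grip_width"])
K,D,T=cal("scene"); im,d=optics.get_image("scene"); P=cloud("scene",d,(K,D,T))
Q=P.reshape(-1,3); m=(Q[:,2]>.12)&(np.hypot(Q[:,0]-.482,Q[:,1]+.127)<.09); Q=Q[m]
print(np.sort(Q[:,2])[:25].round(4))
for z in np.arange(.165,.36,.015):
    k=(Q[:,2]>=z)&(Q[:,2]<z+.015)
    if k.sum(): print(round(z,3),k.sum(),Q[k].min(0).round(3)[:2],Q[k].max(0).round(3)[:2])
for z in (.0,.02,.035,.054,.073,.127): # project TCP-offset points
    X=np.array([.4815,-.1262,.1353+z,1]); c=np.linalg.inv(T)@X; p,_=cv2.projectPoints(np.array([[c[0],-c[1],-c[2]]]),np.zeros(3),np.zeros(3),K,D); u,v=p.ravel(); print(z,u.round(1),v.round(1)); cv2.circle(im,(int(round(u)),int(round(v))),1,(0,0,255),-1)
w,_=optics.get_image("wrist")
cv2.imwrite("pics/a4.png",cv2.resize(im[100:250,150:300],(600,600)))
E
```

```text
[ 0.48121066 -0.12608334  0.13456729] 0.0217670013349066
[0.1705 0.1706 0.1707 0.1711 0.1713 0.1713 0.1714 0.1716 0.1716 0.172
 0.1728 0.1731 0.1735 0.1735 0.174  0.1745 0.1745 0.1745 0.1746 0.1747
 0.175  0.1755 0.1759 0.176  0.176 ]
0.165 52 [ 0.473 -0.15 ] [ 0.495 -0.11 ]
0.18 111 [ 0.475 -0.152] [ 0.496 -0.101]
0.195 110 [ 0.477 -0.152] [ 0.495 -0.102]
0.21 157 [ 0.469 -0.172] [ 0.498 -0.084]
0.225 188 [ 0.472 -0.18 ] [ 0.501 -0.074]
0.24 244 [ 0.469 -0.188] [ 0.502 -0.066]
0.255 310 [ 0.471 -0.193] [ 0.504 -0.061]
0.27 256 [ 0.475 -0.191] [ 0.504 -0.067]
0.285 104 [ 0.473 -0.167] [ 0.518 -0.13 ]
0.3 248 [ 0.461 -0.165] [ 0.521 -0.113]
0.315 262 [ 0.458 -0.165] [ 0.521 -0.113]
0.33 342 [ 0.45  -0.166] [ 0.522 -0.097]
0.345 187 [ 0.462 -0.165] [ 0.52  -0.096]
0.0 220.1 198.6
0.02 219.8 191.1
0.035 219.6 185.4
0.054 219.3 177.9
0.073 219.1 170.3
0.127 218.4 147.8
```

View pics/a4.png

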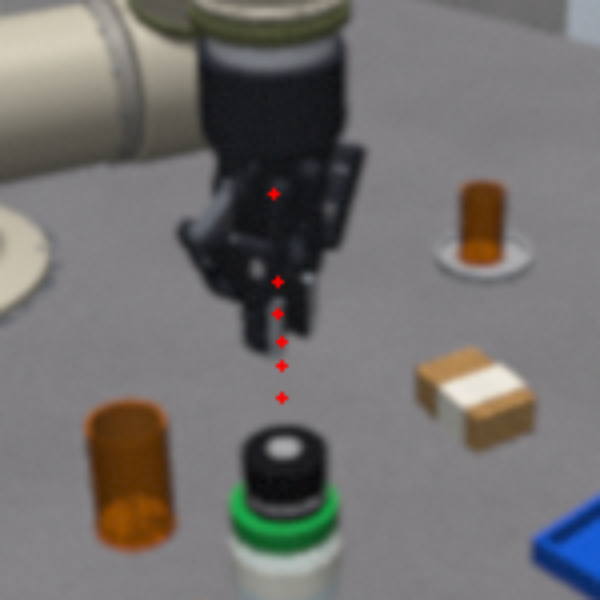

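The picture and depth show the fingertips 36 mm above the reported TCP. The expected TCP point projects to about crop (282,398) but the tips end near (270,350). So the reported z is biased by about 34 mm, and the funnel was held only near its rim. I correct for this, reopen, and descend lower.

Emit:
step_arm(
  fingers=[-1,-1,-1,-1,-1,-1,-1,-1,-1,-1],
  travel=[
    [0,0,0],
    [0,0,0],
    [0,0,0],
    [0,0,0],
    [0,0,0.3],
    [0,0,0.3],
    [0,0,0.2],
    [0,0,0.1],
    [0,0,0.055],
    [0,0,0],
  ],
  twist=[0,0,0,0,0,0,0,0,0,0],
)

```text
time_s: 13.98
position: [0.4819, -0.1264, 0.0402]
tool_rot: [[-1.0, 0.0, 0.0], [0.0, 1.0, -0.0], [-0.0, -0.0, -1.0]]
ft_force: [0.1, 0.5, 0.8]
grip_width: 0.0853
gripper_force: 0.0
```

Emit:
step_arm(
  fingers=[-0.4,0.1,0.4,0.4,0.4],
  travel=[
    [0,0,0],
    [0,0,0],
    [0,0,0],
    [0,0,0],
    [0,0,0],
  ],
  twist=[0,0,0,0,0],
)

```text
time_s: 14.6
position: [0.482, -0.1263, 0.0406]
tool_rot: [[-1.0, 0.0, 0.001], [0.0, 1.0, -0.0], [-0.001, -0.0, -1.0]]
ft_force: [-1.3, 1.0, 5.9]
grip_width: 0.0488
gripper_force: 40.9
```

Emit:
step_arm(
  fingers=[0.4,0.4,0.4,0.4,0.4,0.4,0.4,0.4,0.4,0.4],
  travel=[
    [0,0,-0.05],
    [0,0,-0.3],
    [0,0,-0.45],
    [0.11,-0.19,0],
    [0.22,-0.38,0],
    [0.22,-0.38,0],
    [0.22,-0.38,0],
    [0.22,-0.38,0],
    [0.12,-0.18,0],
    [0,0,0],
  ],
  twist=[0,0,0,0,0,0,0,0,0,0],
)

```text
time_s: 15.85
position: [0.3699, -0.3162, 0.12]
tool_rot: [[-1.0, 0.003, -0.0], [0.003, 1.0, 0.0], [0.0, 0.0, -1.0]]
ft_force: [0.5, 0.4, -1.2]
grip_width: 0.0488
gripper_force: 41.8
```

```bash
python3 - <<'E'
from h import *
im,d=optics.get_image("scene"); c=cal("scene"); w,_=optics.get_image("wrist")
s=monitor.observe(); print(s["position"],s["grip_width"],s["gripper_force"])
cv2.imwrite("pics/a5.png",np.hstack([cv2.resize(im[140:290,90:240],(400,400)),cv2.copyMakeBorder(cv2.resize(w,(400,300)),0,100,0,0,0)]))
P=cloud("scene",d,c).reshape(-1,3)
from scipy.optimize import least_squares
for nm,c0,z0,z1,r,rr in [("headB",(.371,-.315),.137,.16,.025,.04),("jarG",(.482,-.126),.01,.055,.032,.045)]:
    m=(P[:,2]>z0)&(P[:,2]<z1)&(np.hypot(P[:,0]-c0[0],P[:,1]-c0[1])<rr); Q=P[m]
    s=least_squares(lambda c:np.hypot(Q[:,0]-c[0],Q[:,1]-c[1])-r,c0,loss="soft_l1",f_scale=.002); print(nm,m.sum(),s.x.round(4),np.nanmax(Q[:,2]))
E
```

```text
[ 0.37071135 -0.3147777   0.11995522] 0.04846273118483185 41.846163868904114
headB 156 [ 0.3686 -0.3168] 0.15996835314639068
jarG 396 [ 0.4813 -0.1265] 0.054531362831285124
```

View pics/a5.png

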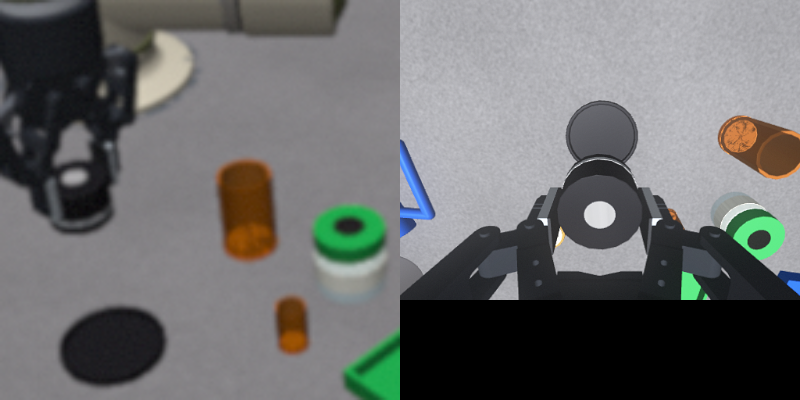

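Black head held level, and the green jar is unmoved. Lowering it into the black dish.

Emit:
step_arm(
  fingers=[0.4,0.4,0.4,0.4,0.4,0.4,0.4,0.4,0.4,0.4],
  travel=[
    [0,0,0.3],
    [0,0,0.4],
    [0,0,0.3],
    [0,0,0.15],
    [0,0,0.1],
    [0,0,0.05],
    [0,0,0.05],
    [0,0,0.03],
    [0,0,0.01],
    [0,0,0],
  ],
  twist=[0,0,0,0,0,0,0,0,0,0],
)

```text
time_s: 17.2
position: [0.3707, -0.3154, -0.0189]
tool_rot: [[-1.0, 0.001, 0.0], [0.001, 1.0, -0.0], [-0.0, -0.0, -1.0]]
ft_force: [-0.3, 0.1, -1.7]
grip_width: 0.0484
gripper_force: 41.9
```

Emit:
step_arm(
  fingers=[0.4,0.4,0.4],
  travel=[
    [0,0,0.01],
    [0,0,0.005],
    [0,0,0],
  ],
  twist=[0,0,0],
)

```text
time_s: 17.58
position: [0.3707, -0.3155, -0.0195]
tool_rot: [[-1.0, 0.0, 0.001], [0.0, 1.0, -0.001], [-0.001, -0.001, -1.0]]
ft_force: [-1.9, 3.4, 12.8]
grip_width: 0.0489
gripper_force: 43.3
```

Emit:
step_arm(
  fingers=[0,-0.4,-1,-1,-1,-1,-1,-1,-1],
  travel=[
    [0,0,0],
    [0,0,0],
    [0,0,0],
    [0,0,0],
    [0,0,-0.1],
    [0,0,-0.3],
    [0,0,-0.5],
    [0,0,-0.5],
    [0,0,-0.4],
  ],
  twist=[0,0,0,0,0,0,0,0,0],
)

```text
time_s: 18.7
position: [0.3706, -0.3152, 0.1622]
tool_rot: [[-1.0, 0.0, 0.001], [0.0, 1.0, -0.002], [-0.001, -0.002, -1.0]]
ft_force: [0.0, -0.2, -0.2]
grip_width: 0.0852
gripper_force: 0.0
```

Emit:
step_arm(
  fingers=[-1,-1,-1,-1,-1,-1,-1,-1,-1,-1],
  travel=[
    [-0.12,0.23,0],
    [-0.24,0.47,0],
    [-0.24,0.47,0],
    [-0.24,0.47,0],
    [-0.24,0.47,0],
    [-0.24,0.47,0],
    [-0.24,0.47,0],
    [-0.24,0.47,0],
    [-0.24,0.47,0],
    [-0.24,0.47,0],
  ],
  twist=[0,0,0,0,0,0,0,0,0,0],
)

```text
time_s: 19.95
position: [0.5993, 0.1323, 0.1602]
tool_rot: [[-1.0, 0.0, 0.0], [0.0, 1.0, -0.0], [-0.0, -0.0, -1.0]]
ft_force: [0.9, 0.0, 0.3]
grip_width: 0.0855
gripper_force: 0.0
```

Emit:
step_arm(
  fingers=[-1,-1,-1,-1],
  travel=[
    [-0.2,0.4,0],
    [-0.1,0.24,0],
    [0,0,0],
    [0,0,0],
  ],
  twist=[0,0,0,0],
)

```text
time_s: 20.45
position: [0.6285, 0.1939, 0.1597]
tool_rot: [[-1.0, 0.001, -0.0], [0.001, 1.0, -0.0], [0.0, -0.0, -1.0]]
ft_force: [-0.3, -0.7, 0.2]
grip_width: 0.0854
gripper_force: 0.0
```

```bash
cat >> h.py <<'E'
from scipy.optimize import least_squares
def chk(items):
    im,d=optics.get_image("scene"); P=cloud("scene",d).reshape(-1,3)
    for nm,c0,z0,z1,r,rr in items:
        m=(P[:,2]>z0)&(P[:,2]<z1)&(np.hypot(P[:,0]-c0[0],P[:,1]-c0[1])<rr); Q=P[m]
        s=least_squares(lambda c:np.hypot(Q[:,0]-c[0],Q[:,1]-c[1])-r,c0,loss="soft_l1",f_scale=.002); print(nm,m.sum(),s.x.round(4),np.sort(Q[:,2])[[0,-1]].round(3),"res",np.median(abs(s.fun)).round(4))
    return im
E
python3 - <<'E'
from h import *
print(monitor.observe()["position"])
chk([("headB",(.371,-.315),.012,.035,.025,.04),("headBtop",(.371,-.315),.02,.06,.025,.04),("headR",(.63,.195),.07,.094,.025,.04),("jarB",(.63,.195),.01,.055,.032,.045)])
E
```

```text
[0.62853899 0.19393417 0.1597051 ]
headB 184 [ 0.3704 -0.3156] [0.012 0.035] res 0.0008
headBtop 392 [ 0.3701 -0.3156] [0.02  0.042] res 0.0032
headR 152 [0.63   0.1963] [0.07  0.094] res 0.0009
jarB 324 [0.6292 0.1955] [0.01  0.055] res 0.0008
```

Black head is flat in its dish (top at 40 mm). Now the red head.

Emit:
step_arm(
  fingers=[-1,-1,-1,-1,-1,-1,-1],
  travel=[
    [-0.015,0.015,0.2],
    [0,0,0.4],
    [0,0,0.3],
    [0,0,0.2],
    [0,0,0.1],
    [0,0,0],
    [0,0,0],
  ],
  twist=[0,0,0,0,0,0,0],
)

```text
time_s: 21.38
position: [0.6309, 0.196, 0.0406]
tool_rot: [[-1.0, 0.001, 0.002], [0.001, 1.0, 0.0], [-0.002, 0.0, -1.0]]
ft_force: [-1.0, -1.0, 0.2]
grip_width: 0.0853
gripper_force: 0.0
```

Emit:
step_arm(
  fingers=[-0.4,0.1,0.4,0.4,0.4],
  travel=[
    [0,0,0],
    [0,0,0],
    [0,0,0],
    [0,0,0],
    [0,0,0],
  ],
  twist=[0,0,0,0,0],
)

```text
time_s: 22.0
position: [0.6307, 0.1963, 0.0402]
tool_rot: [[-1.0, 0.0, 0.001], [0.0, 1.0, 0.0], [-0.001, 0.0, -1.0]]
ft_force: [-0.0, 1.8, 5.7]
grip_width: 0.0486
gripper_force: 41.7
```

Emit:
step_arm(
  fingers=[0.4,0.4,0.4,0.4,0.4,0.4,0.4,0.4,0.4,0.4],
  travel=[
    [0,0,-0.05],
    [0,0,-0.3],
    [0,0,-0.45],
    [0.1,0.18,0],
    [0.21,0.36,0],
    [0.21,0.36,0],
    [0.21,0.36,0],
    [0.21,0.36,0],
    [0.21,0.36,0],
    [0.085,0.18,0],
  ],
  twist=[0,0,0,0,0,0,0,0,0,0],
)

```text
time_s: 23.25
position: [0.5048, 0.4138, 0.1182]
tool_rot: [[-1.0, -0.002, -0.002], [-0.002, 1.0, -0.001], [0.002, -0.001, -1.0]]
ft_force: [0.6, 0.6, -1.8]
grip_width: 0.0489
gripper_force: 42.0
```

Emit:
step_arm(
  fingers=[0.4,0.4,0.4,0.4,0.4,0.4,0.4,0.4,0.4,0.4],
  travel=[
    [0,0,0],
    [0,0,0.3],
    [0,0,0.4],
    [0,0,0.3],
    [0,0,0.15],
    [0,0,0.1],
    [0,0,0.05],
    [0,0,0.05],
    [0,0,0.03],
    [0,0,0],
  ],
  twist=[0,0,0,0,0,0,0,0,0,0],
)

```text
time_s: 24.5
position: [0.5069, 0.4122, -0.0185]
tool_rot: [[-1.0, 0.0, 0.0], [0.0, 1.0, 0.0], [-0.0, 0.0, -1.0]]
ft_force: [0.5, -0.7, -2.0]
grip_width: 0.0487
gripper_force: 41.9
```

Emit:
step_arm(
  fingers=[0.4,0.4,0.4],
  travel=[
    [0,0,0.01],
    [0,0,0.01],
    [0,0,0],
  ],
  twist=[0,0,0],
)

```text
time_s: 24.88
position: [0.5071, 0.4123, -0.0198]
tool_rot: [[-1.0, 0.0, 0.001], [0.0, 1.0, 0.0], [-0.001, 0.0, -1.0]]
ft_force: [-2.4, -0.6, 4.8]
grip_width: 0.0487
gripper_force: 42.5
```

Emit:
step_arm(
  fingers=[0,-0.4,-1,-1,-1,-1,-1,-1,-1],
  travel=[
    [0,0,0],
    [0,0,0],
    [0,0,0],
    [0,0,0],
    [0,0,-0.1],
    [0,0,-0.3],
    [0,0,-0.5],
    [0,0,-0.5],
    [0,0,0],
  ],
  twist=[0,0,0,0,0,0,0,0,0],
)

```text
time_s: 26.0
position: [0.5087, 0.4132, 0.1247]
tool_rot: [[-1.0, 0.0, 0.008], [0.0, 1.0, 0.005], [-0.008, 0.005, -1.0]]
ft_force: [0.0, 0.1, -0.9]
grip_width: 0.0857
gripper_force: 0.0
```

Emit:
step_arm(
  fingers=[-1,-1,-1,-1,-1,-1,-1,-1,-1,-1],
  travel=[
    [-0.1,-0.18,0],
    [-0.21,-0.36,0],
    [-0.21,-0.36,0],
    [-0.21,-0.36,0],
    [-0.21,-0.36,0],
    [-0.21,-0.36,0],
    [-0.07,-0.19,0],
    [0,0,0],
    [0,0,0],
    [0,0,0],
  ],
  twist=[0,0,0,0,0,0,0,0,0,0],
)

```text
time_s: 27.25
position: [0.6282, 0.1964, 0.1195]
tool_rot: [[-1.0, -0.001, -0.0], [-0.001, 1.0, 0.0], [0.0, 0.0, -1.0]]
ft_force: [-0.3, -0.7, -0.2]
grip_width: 0.0856
gripper_force: 0.0
```

```bash
python3 - <<'E'
from h import *
print(monitor.observe()["position"])
im=chk([("headR",(.507,.412),.012,.035,.025,.04),("jarB",(.63,.195),.01,.055,.032,.045)])
w,_=optics.get_image("wrist")
cv2.imwrite("pics/a6.png",np.hstack([cv2.resize(im[100:250,250:400],(400,400)),cv2.copyMakeBorder(cv2.resize(w,(400,300)),0,100,0,0,0)]))
E
```

```text
[0.62824282 0.19635071 0.11947188]
headR 89 [0.5063 0.4118] [0.013 0.035] res 0.0014
jarB 329 [0.6291 0.1955] [0.01  0.055] res 0.001
```

View pics/a6.png

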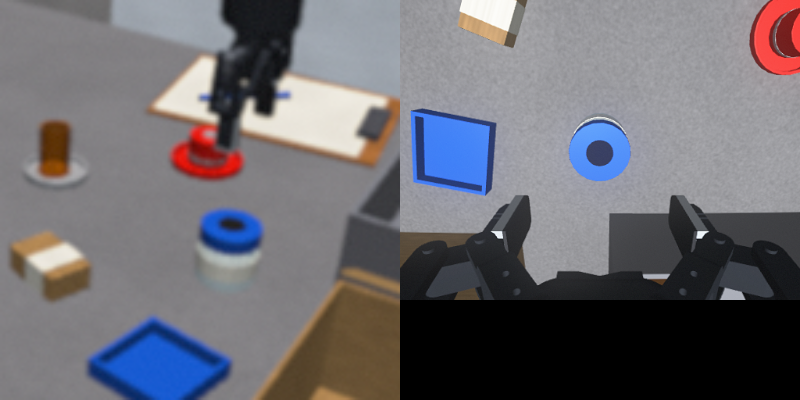

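Red head stands in the red dish and the jar is below the gripper. Descending on the blue jar.

Emit:
step_arm(
  fingers=[-1,-1,-1,-1,-1,-1,-1,-1],
  travel=[
    [-0.01,-0.008,0.2],
    [0,0,0.4],
    [0,0,0.3],
    [0,0,0.2],
    [0,0,0.1],
    [0,0,0.1],
    [0,0,0.015],
    [0,0,0],
  ],
  twist=[0,0,0,0,0,0,0,0],
)

```text
time_s: 28.35
position: [0.6301, 0.1943, -0.0116]
tool_rot: [[-1.0, 0.0, 0.001], [0.0, 1.0, 0.0], [-0.001, 0.0, -1.0]]
ft_force: [-0.5, -0.3, 0.4]
grip_width: 0.0853
gripper_force: 0.0
```

Emit:
step_arm(
  fingers=[-0.6,-0.3,0.1,0.1,0.1],
  travel=[
    [0,0,0],
    [0,0,0],
    [0,0,0],
    [0,0,0],
    [0,0,0],
  ],
  twist=[0,0,0,0,0],
)

```text
time_s: 28.98
position: [0.6304, 0.1945, -0.0112]
tool_rot: [[-1.0, 0.0, 0.002], [0.0, 1.0, 0.0], [-0.002, 0.0, -1.0]]
ft_force: [-0.3, 1.5, 6.0]
grip_width: 0.0633
gripper_force: 44.7
```

Emit:
step_arm(
  fingers=[0.1,0.1,0.1,0.1,0.1,0.1,0.1,0.1,0.1,0.1],
  travel=[
    [0,0,-0.05],
    [0,0,-0.25],
    [0,0,-0.4],
    [0,0,-0.1],
    [-0.03,-0.25,0],
    [-0.04,-0.4,0],
    [-0.04,-0.4,0],
    [-0.04,-0.4,0],
    [-0.04,-0.3,0],
    [0,-0.1,0],
  ],
  twist=[0,0,0,0,0,0,0,0,0,0],
  force=50,
)

```text
time_s: 30.22
position: [0.6482, 0.0076, 0.0663]
tool_rot: [[-1.0, 0.003, -0.002], [0.003, 1.0, 0.0], [0.002, 0.0, -1.0]]
ft_force: [-0.5, 0.1, -3.3]
grip_width: 0.0629
gripper_force: 55.9
```

Emit:
step_arm(
  fingers=[0.1,0.1,0.1,0.1,0.1,0.1,0.1,0.1],
  travel=[
    [0,0,0],
    [0,0,0.2],
    [0,0,0.2],
    [0,0,0.1],
    [0,0,0.05],
    [0,0,0.05],
    [0,0,0],
    [0,0,0],
  ],
  twist=[0,0,0,0,0,0,0,0],
)

```text
time_s: 31.22
position: [0.649, 0.0093, 0.0084]
tool_rot: [[-1.0, 0.001, 0.001], [0.001, 1.0, -0.0], [-0.001, -0.0, -1.0]]
ft_force: [-0.4, 0.3, -2.6]
grip_width: 0.0629
gripper_force: 55.9
```

```bash
python3 - <<'E'
from h import *
print(monitor.observe()["position"])
im=chk([("jarB",(.65,.01),.035,.06,.032,.045)])
w,_=optics.get_image("wrist")
cv2.imwrite("pics/a7.png",np.hstack([cv2.resize(im[130:280,220:370],(400,400)),cv2.copyMakeBorder(cv2.resize(w,(400,300)),0,100,0,0,0)]))
E
```

```text
[0.64901686 0.00925436 0.00837213]
jarB 197 [0.6477 0.0074] [0.035 0.06 ] res 0.0008
```

View pics/a7.png

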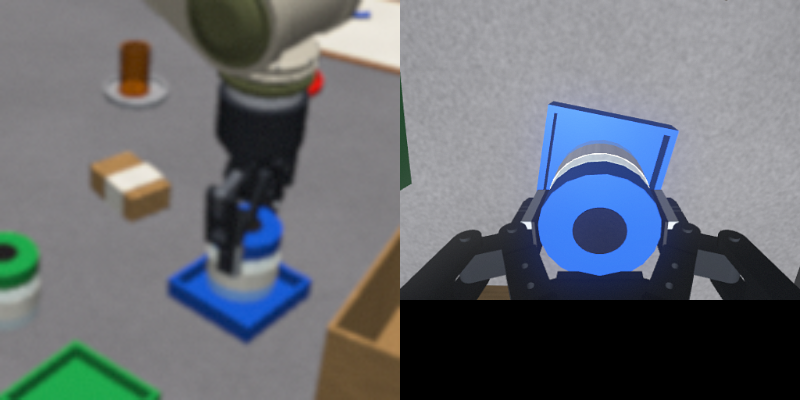

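The blue jar is held upright and centred over its cell. Lowering gently.

Emit:
step_arm(
  fingers=[0.1,0.1,0.1,0.1,0.1,0.1],
  travel=[
    [0,0,0.05],
    [0,0,0.04],
    [0,0,0.03],
    [0,0,0.015],
    [0,0,0],
    [0,0,0],
  ],
  twist=[0,0,0,0,0,0],
)

```text
time_s: 32.08
position: [0.6489, 0.0093, -0.0054]
tool_rot: [[-1.0, 0.0, 0.0], [0.0, 1.0, -0.0], [-0.0, -0.0, -1.0]]
ft_force: [0.1, 0.6, -3.2]
grip_width: 0.0631
gripper_force: 55.9
```

Emit:
step_arm(
  fingers=[0.1,0.1,0.1],
  travel=[
    [0,0,0.007],
    [0,0,0.005],
    [0,0,0],
  ],
  twist=[0,0,0],
)

```text
time_s: 32.45
position: [0.6489, 0.0093, -0.0061]
tool_rot: [[-1.0, 0.0, 0.001], [0.0, 1.0, -0.0], [-0.001, -0.0, -1.0]]
ft_force: [-4.0, -0.1, 5.9]
grip_width: 0.0629
gripper_force: 56.2
```

Emit:
step_arm(
  fingers=[-0.4,-0.7,-1,-1,-1,-1,-1,-1],
  travel=[
    [0,0,0],
    [0,0,0],
    [0,0,0],
    [0,0,-0.05],
    [0,0,-0.2],
    [0,0,-0.5],
    [0,0,-0.5],
    [0,0,0],
  ],
  twist=[0,0,0,0,0,0,0,0],
)

```text
time_s: 33.45
position: [0.6508, 0.009, 0.123]
tool_rot: [[-1.0, 0.0, 0.009], [0.0, 1.0, -0.001], [-0.009, -0.001, -1.0]]
ft_force: [-0.4, 0.2, -0.4]
grip_width: 0.0854
gripper_force: 0.0
```

Emit:
step_arm(
  fingers=[-1,-1,-1,-1,-1,-1,-1,-1],
  travel=[
    [0.175,-0.16,0],
    [0.35,-0.3,0],
    [0.35,-0.3,0],
    [0.35,-0.3,0],
    [0.35,-0.2,0],
    [0.1,-0.1,0],
    [0,0,0],
    [0,0,0],
  ],
  twist=[0,0,0,0,0,0,0,0],
)

```text
time_s: 34.45
position: [0.4821, -0.1262, 0.118]
tool_rot: [[-1.0, -0.0, 0.0], [-0.0, 1.0, 0.0], [-0.0, 0.0, -1.0]]
ft_force: [-0.8, -0.8, -0.6]
grip_width: 0.0852
gripper_force: 0.0
```

```bash
python3 - <<'E'
from h import *
print(monitor.observe()["position"])
im=chk([("jarB",(.65,.01),.027,.06,.032,.045),("jarBtop",(.65,.01),.06,.09,.032,.045),("jarG",(.482,-.127),.01,.055,.032,.045)])
E
```

```text
[ 0.48207811 -0.12622156  0.11804975]
jarB 290 [0.6474 0.0084] [0.027 0.06 ] res 0.0008
jarBtop 402 [0.647 0.009] [0.06  0.071] res 0.0069
jarG 397 [ 0.4814 -0.1265] [0.01  0.055] res 0.0007
```

Emit:
step_arm(
  fingers=[-1,-1,-1,-1,-1,-1,-1],
  travel=[
    [0,0,0.2],
    [0,0,0.4],
    [0,0,0.3],
    [0,0,0.2],
    [0,0,0.1],
    [0,0,0.1],
    [0,0,0],
  ],
  twist=[0,0,0,0,0,0,0],
)

```text
time_s: 35.38
position: [0.4813, -0.1264, -0.012]
tool_rot: [[-1.0, 0.0, -0.0], [0.0, 1.0, 0.0], [0.0, 0.0, -1.0]]
ft_force: [-0.2, -0.6, 0.2]
grip_width: 0.0855
gripper_force: 0.0
```

Emit:
step_arm(
  fingers=[-0.6,-0.3,0.1,0.1,0.1],
  travel=[
    [0,0,0],
    [0,0,0],
    [0,0,0],
    [0,0,0],
    [0,0,0],
  ],
  twist=[0,0,0,0,0],
)

```text
time_s: 36.0
position: [0.4816, -0.1268, -0.0109]
tool_rot: [[-1.0, 0.0, 0.001], [0.0, 1.0, -0.001], [-0.001, -0.001, -1.0]]
ft_force: [-0.7, 0.4, 5.5]
grip_width: 0.0631
gripper_force: 54.9
```

Emit:
step_arm(
  fingers=[0.1,0.1,0.1,0.1,0.1,0.1,0.1,0.1,0.1,0.1],
  travel=[
    [0,0,-0.05],
    [0,0,-0.25],
    [0,0,-0.4],
    [0,0,-0.1],
    [-0.2,-0.11,0],
    [-0.35,-0.2,0],
    [-0.35,-0.2,0],
    [-0.25,-0.14,0],
    [-0.135,-0.062,0],
    [0,0,0],
  ],
  twist=[0,0,0,0,0,0,0,0,0,0],
)

```text
time_s: 37.25
position: [0.6095, -0.1979, 0.0667]
tool_rot: [[-1.0, 0.001, -0.002], [0.001, 1.0, 0.001], [0.002, 0.001, -1.0]]
ft_force: [-1.4, -0.5, -2.4]
grip_width: 0.0629
gripper_force: 55.5
```

Emit:
step_arm(
  fingers=[0.1,0.1,0.1,0.1,0.1,0.1,0.1,0.1],
  travel=[
    [0,0,0],
    [0,0,0.2],
    [0,0,0.2],
    [0,0,0.1],
    [0,0,0.05],
    [0,0,0.05],
    [0,0,0],
    [0,0,0],
  ],
  twist=[0,0,0,0,0,0,0,0],
)

```text
time_s: 38.25
position: [0.6099, -0.198, 0.0087]
tool_rot: [[-1.0, 0.0, 0.001], [0.0, 1.0, -0.0], [-0.001, -0.0, -1.0]]
ft_force: [-0.4, -0.1, -2.5]
grip_width: 0.0623
gripper_force: 55.5
```

```bash
python3 - <<'E'
from h import *
print(monitor.observe()["position"])
im=chk([("jarG",(.61,-.198),.035,.06,.032,.045)])
E
```

```text
[ 0.6098809  -0.19802052  0.00866494]
jarG 224 [ 0.6081 -0.1989] [0.035 0.06 ] res 0.0008
```

Emit:
step_arm(
  fingers=[0.1,0.1,0.1,0.1,0.1,0.1],
  travel=[
    [0,0,0.05],
    [0,0,0.04],
    [0,0,0.03],
    [0,0,0.015],
    [0,0,0],
    [0,0,0],
  ],
  twist=[0,0,0,0,0,0],
)

```text
time_s: 39.05
position: [0.6098, -0.1979, -0.0052]
tool_rot: [[-1.0, 0.0, 0.0], [0.0, 1.0, -0.0], [-0.0, -0.0, -1.0]]
ft_force: [-0.5, 0.0, -2.1]
grip_width: 0.0633
gripper_force: 55.5
```

Emit:
step_arm(
  fingers=[0.1,0.1,0.1],
  travel=[
    [0,0,0.007],
    [0,0,0.005],
    [0,0,0],
  ],
  twist=[0,0,0],
)

```text
time_s: 39.42
position: [0.6098, -0.1979, -0.0058]
tool_rot: [[-1.0, 0.0, 0.001], [0.0, 1.0, -0.0], [-0.001, -0.0, -1.0]]
ft_force: [-2.8, 1.2, 5.7]
grip_width: 0.0629
gripper_force: 56.0
```

Emit:
step_arm(
  fingers=[-0.4,-0.7,-1,-1,-1,-1,-1,-1,-1],
  travel=[
    [0,0,0],
    [0,0,0],
    [0,0,0],
    [0,0,-0.05],
    [0,0,-0.2],
    [0,0,-0.5],
    [0,0,-0.5],
    [0,0,-0.4],
    [0,0,0],
  ],
  twist=[0,0,0,0,0,0,0,0,0],
)

```text
time_s: 40.55
position: [0.6109, -0.1985, 0.1624]
tool_rot: [[-1.0, 0.0, 0.006], [0.0, 1.0, -0.003], [-0.006, -0.003, -1.0]]
ft_force: [-0.7, -0.1, 0.1]
grip_width: 0.0851
gripper_force: 0.0
```

```bash
python3 - <<'E'
from h import *
im=chk([("funnel",(.367,.278),.015,.055,.019,.04),("headB",(.371,-.315),.012,.035,.025,.04),("headR",(.507,.412),.012,.035,.025,.04),("jarB",(.649,.009),.027,.06,.032,.045),("jarG",(.61,-.198),.027,.06,.032,.045)])
im2=im[130:300,100:400]
cv2.imwrite("pics/a8.png",cv2.resize(im2,(800,453)))
E
```

```text
funnel 8 [0.3689 0.2798] [0.016 0.026] res 0.0012
headB 178 [ 0.3703 -0.3155] [0.012 0.035] res 0.0009
headR 94 [0.5064 0.4115] [0.012 0.034] res 0.0011
jarB 295 [0.6475 0.0083] [0.027 0.06 ] res 0.0008
jarG 345 [ 0.6084 -0.1977] [0.027 0.06 ] res 0.0007
```

View pics/a8.png

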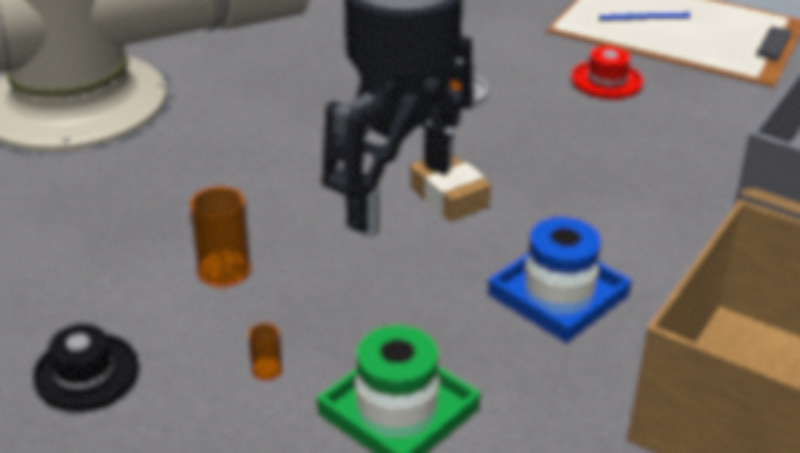

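Both jars are upright in their cells at (565,260) and (398,375), the black head is at (80,355) and the red head at (610,65). The funnel is hidden by the gripper now, but the previous picture showed it upright in the steel dish. Handing in.

```bash
python3 -c "
from h import *
print(close_job())"
```

```text
the job is handed in; nothing more can be done
None
```

Job handed in at about 41 s: the funnel, both filter heads and both jars stand upright in their matching dishes and cells, all checked in the camera images; the funnel was last seen a few moves before hand-in, as the gripper hid it in the final picture.

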